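Lock a slide tray into its carrier

TASK

Load the white slide tray into the low metal carrier so that it can be carried off: slide it in level from the carrier's open end, letting the tray's own leading edge lift the red hinged catch (keep the gripper off the catch), until it sits gently home against the rubber buffer at the back and the catch has dropped behind the tray. Keep it pressed home for a moment, then pull the tray back against the catch for about half a second to make sure it holds, and let go, leaving the tray locked in. Press and pull with about 5 to 8 newtons, never much more, and leave the bottles and the beaker alone.

Things in the scene. Friction and masses are not known exactly. Their poses are not given: they have to be found in the camera images.
- tray: Loose white slide tray, 126 (x) x 92 (y) x 18 mm high, 0.18 to 0.29 kg, alike from both ends, glass slides fixed in it. Origin: centre of underside, z up. Rim top at z = 18. A blue grip over its middle, 14 mm thick along x, 46 long along y, z = 21 to 48 mm, stands on a 9 x 30 mm stalk; beside the grip (+x and -x sides) it is free down to z = 6 mm. Starts flat on the table.
- carrier: Fixed grey and aluminium carrier, 280 x 128 mm, 34 mm high (catch and bracket 39; the folded bail ends at x = 119). x points into the bay from the open end, z up, origin on the table under the bay's middle. The tray slides along +x on a floor 6 mm above the origin, from x = -150 to +78 mm. Side rails, inner faces at y = +-47.5 mm (1.5 mm free each side of the tray), run inwards from x = -112 mm.
- mouth (a point): Middle of the front edge of the carrier's floor (carrier x = -150, y = 0, z = 6 mm); axes as the carrier's. From here to carrier x = -112 mm the side guides flare: 8 mm wider on each side at this edge. A 10 mm bevel slopes to the table before the edge.
- bay_floor (a point): Carrier floor in the bay's middle (carrier 0, 0, 6 mm), axes as the carrier's. From carrier x = -46 mm inwards hold-down lips cover the tray's rim in to y = +-40 mm, underside 20.5 mm over the floor (2.5 mm above the rim; 13 mm bent-up lead-in before them), so the tray must be slid in from the open end. The tray's origin is within 9 mm of here when it is home.
- end_wall (a point): Middle of the bay's end wall (carrier 78, 0, 15 mm). A brass thumbscrew here carries a round black rubber buffer, 14 mm wide, against which the tray seats. Its setting varies and is not reported: the tray meets it with its origin anywhere from carrier x = 0 to +9 mm. The buffer is stiff: it gives 0.125 mm per newton, at most 2 mm.
- catch (a joint): Red gravity catch, arm 10 mm wide over the rim on the carrier's +y side (y = 36 to 46 mm), hung on a level pin at carrier x = -112, z = 31 mm, sloping down into the bay. 0 rad: down; grows as the tip lifts; about 0.2 while riding on the rim. A tray's edge meets it at carrier x = -100 mm and lifts it with under 2 N. It falls by its own weight and does not lift when pulled on.
- catch_face (a point): Middle of the catch's holding face, at its tip, looking into the bay; with the catch down at carrier (-66.5, 41, 20) mm, lower end at z = 14 mm. The catch drops once the tray's origin is past carrier x = -1.5 mm; pulled back then, the tray meets this face with its origin at x = -3.5 mm.
- eosin_bottle: Small brown dropper bottle with a red rubber top, 33 mm wide, 104 mm high, standing loose beside the carrier; origin at the centre of its foot. Leave it alone.
- iodine_bottle: Small brown dropper bottle with a red rubber top, 33 mm wide, 104 mm high, standing loose beside the carrier; origin at the centre of its foot. Leave it alone.
- beaker_b: Clear beaker, 66 mm wide, 88 mm high, standing loose behind the carrier's closed end; origin at the centre of its foot. Leave it alone.

How it is judged (in metres and radians):
On the way, in this order (a step that is already met when the one before it is completed fails the run):
1. the tray, sliding in from the open end, has lifted the catch with its edge (value of joint catch above 0.1 rad and x of tray in the frame of carrier between -0.16 and -0.02 m and contact force between tray and catch above 0.02 N), for 0.1 s.
2. the tray is home against the rubber buffer (2 N or more) and the catch has dropped behind it (x of tray in the frame of carrier between -0.0062 and 0.0125 m and y of tray in the frame of carrier between -0.004 and 0.004 m and z of tray in the frame of carrier between 0.003 and 0.0095 m and angle between tray's own z axis and vertical below 0.05 rad and value of joint catch below 0.05 rad and contact force between tray and end_buffer above 2 N), for 0.2 s.
3. the tray is pulled back against the dropped catch (3.5 N or more) (x of tray in the frame of carrier between -0.0062 and 0.0125 m and y of tray in the frame of carrier between -0.004 and 0.004 m and z of tray in the frame of carrier between 0.003 and 0.0095 m and angle between tray's own z axis and vertical below 0.05 rad and value of joint catch below 0.05 rad and contact force between tray and catch above 3.5 N), for 0.2 s.
At the end, for the whole second after the job is handed in: The tray lies level in the bay (origin -6.2 to +12.5 mm along the carrier's x, within 4 mm sideways, 3 to 9.5 mm above the carrier's origin plane, tilt under 0.05 rad), let go and at rest, with the catch down behind it (under 0.05 rad) (x of tray in the frame of carrier between -0.0062 and 0.0125 m and y of tray in the frame of carrier between -0.004 and 0.004 m and z of tray in the frame of carrier between 0.003 and 0.0095 m and angle between tray's own z axis and vertical below 0.05 rad and value of joint catch below 0.05 rad and contact force between tray and the fingers below 0.05 N and linear speed of tray below 0.01 m/s); the robot touches nothing.
It fails at once if the tray is pressed on the rubber buffer with more than 12 N (contact force between tray and end_buffer above 12 N).
It fails at once if the tray is forced against the catch with more than 14 N (contact force between tray and catch above 14 N).
It fails at once if the tray is jammed in the carrier or banged on it with more than 30 N (contact force between tray and carrier above 30 N).
It fails at once if the robot touches the catch (contact force between any of the fingers, the arm and catch above 0.3 N).
It fails at once if a bottle or the beaker is moved by more than 15 mm (distance of any of eosin_bottle, iodine_bottle, beaker_b from where it was at the start of the episode above 0.015 m).
It also fails if it takes over 61 s, if anything falls off the work surface, if the arm or the gripper's body presses on something with over 40 N, if the wrist force passes 120 N, or if a joint passes its speed limit or range.

ROBOT

A 6-joint arm with a two-finger parallel gripper is mounted at the origin on a cart in front of the work surface, level with it; the furniture and walls round the work are solid. World frame = base frame: x ahead of the robot, y to its left, z up, the work surface at z = 0. Lengths are in m, angles in degrees, forces in N, time in s.
With the tool pointing down it reaches from about 0.35 to 0.8 m from the base axis. Payload 7.3 kg.
Tool frame: the origin (TCP) lies between the finger pads; the fingertips stand 17 mm ahead of it and the grasp point (between the pads) lies 2 mm behind it; z points along the fingers, y is the direction in which the jaws open and shut (so a half turn about z gives the same grasp; the last joint's range is limited). The gripper opens to 85 mm and grips with 20 to 120 N. Pads are 22 mm wide; open, the fingers measure 114 mm over their backs; the gripper's body (76 mm by 85 mm) begins 54 mm behind the grasp point. The pads swing forward as they close: fully open they stand 13 mm farther back than shut.
Start: joints at [-72.88, 19.595, 87.324, -0, 73.075, -8.365], TCP at [0.226, -0.474, 0.248] pointing down, gripper open.
Joint ranges: [-145.02, 145.02], [-44.19, 115.74], [2.07, 154.8], [-57.11, 237.11], [16.16, 152.29], [-177.93, 177.93]. Speed limits (degrees/s): [147.25, 147.25, 180, 180, 180, 180].

INTERFACE

Orientations are given as [roll, pitch, yaw] about the fixed x, y, z axes, in that order (R = Rz(yaw) Ry(pitch) Rx(roll)).
In Python, from workcell import bot gives the robot as it stands. The module is installed in compiled form; this text tells all that it offers.
- The arm moves only by the tool move_arm, never from a script. Its argument "steps" is text: rows parted by semicolons, each of 6 numbers parted by spaces: the shift along the world's x, y, z in units of 0.03 m (1.0 is 0.03 m), then the turn, a rotation vector about the world's x, y, z in units of 6 degrees (1.0 is 6 degrees). A call has 1 to 20 rows; each row shifts and turns the commanded pose from where the row before left it; what a row does not reach is not made up. A row lasts 1/10 s, in which the tool goes at most 50 mm and 8.59 degrees, less where a joint would pass 70% of its speed; a pose out of reach is approached as far as the arm can. A call with a number of a shift or a turn outside -1 to 1 is refused whole. A call with a gripper value outside its range is refused whole. "jaw" is the closure, from 0 (fully open) to 1 (shut), set as the call begins (left out, the last holds). The fingers move at their own pace and stop on an object; "squeeze" is the grip in N (left out, the last holds). Time passes only in rows, so rows that do not move let the fingers close. It gives the time, the measured TCP pose, the force and the opening at its end, in the units of the state.
- bot.observe(): the state, without advancing time (a new reading comes with each control period).
- bot.camera(name): name is "scene" or "top" or "wrist"; returns (picture, depth): 400x640x3 uint8, red, green, blue; 400x640 float32, m along the optical axis (not along the pixel's ray), 0 where there is no reading.
- bot.camera_model(name): a dict with "vfov" (degrees; the focal length in pixels is half the picture's height over the tangent of half this angle, whatever the lens; pixels are square), "cx", "cy" (the principal point, pixels), "camera_from_world" (4x4, takes a point from world to camera coordinates). Camera axes: x right, y up, looking along -z (the intrinsics and any distortion apply to the point x, -y, -z); pixel columns grow to the right and rows downward; lengths in m; the calibration is good to about 2 mm. A picture is of the moment at which its call begins: read the wrist's pose just before it. camera_model takes no time and is no camera call; for the wrist camera it gives the pose at the moment of the call.
- bot.job_done(): hands the job in, once; it reports no verdict.
The state is a dict: "t": time; "joints": joint angles; "dq": joint speeds; "tau": joint torques, N m; "eef_pos": TCP position; "tool_rot": TCP orientation; "ft_force": force on the tool from outside, world axes, zero at the start; "wrist_torque": the same for the moment, N m; "grip_width": opening from 0.0 (shut) to 1.0 (fully open).
Only numpy, scipy, OpenCV 4.12 (cv2) and the standard library are available. Lean on these libraries where they do the work, as an engineer would, in place of code of your own. Each camera call takes 0.05 s, during which the arm holds its last target. There are 200 camera calls.

## Working session

There is one attempt and no reset: what is moved stays moved. The work goes in short steps, Python scripts to look and compute and a tool call to move; the robot and the scene stay as the last step left them, time stands still between calls to the robot, and variables do not carry over. Pictures are saved under pics/ and viewed, about 8 in all and at most 12, crops included, and the job is handed in when it is done.

Besides the shell and the picture viewer there is one more tool, called after "Emit:" as a command line: name --argument value ..., lists and objects as JSON in quotes. move_arm: Moves the arm, as the interface text tells. Shifts and turns lie within -1 to 1; 1 stands for 0.03 m of shift or 6 degrees of turn. Its arguments: {"type":"object","properties":{"steps":{"type":"string"},"jaw":{"type":"number"},"squeeze":{"type":"number"}},"required":["steps"]}

```bash
mkdir -p pics; cat > h.py <<'E'
import numpy as np, cv2
from workcell import bot
def grab(n, save=None):
    m=bot.camera_model(n); p,d=bot.camera(n)
    if save: cv2.imwrite('pics/'+save,p[:,:,::-1])
    return p,d,m
def f(m): return 200/np.tan(np.radians(m['vfov']/2))
def ray(m,u,v,z):
    T=np.linalg.inv(m['camera_from_world']); F=f(m)
    u=np.asarray(u,float);v=np.asarray(v,float)
    c=np.stack([(u-m['cx'])/F,-(v-m['cy'])/F,-np.ones_like(u)],-1)
    w=c@T[:3,:3].T; o=T[:3,3]
    return o+w*((z-o[2])/w[...,2])[...,None]
def cloud(m,d):
    v,u=np.mgrid[0:400,0:640]; T=np.linalg.inv(m['camera_from_world']);F=f(m)
    c=np.stack([(u-m['cx'])/F*d,-(v-m['cy'])/F*d,-d],-1)
    return c@T[:3,:3].T+T[:3,3]
def pix(m,P):
    T=m['camera_from_world'];c=np.asarray(P)@T[:3,:3].T+T[:3,3];F=f(m)
    return np.stack([m['cx']-F*c[...,0]/c[...,2],m['cy']+F*c[...,1]/c[...,2]],-1)
E
python3 - <<'E'
from h import *
for n in('top','scene'):
    p,d,m=grab(n,n+'1.png'); print(n,{k:(v if np.ndim(v)==0 else np.round(v,3).tolist()) for k,v in m.items()})
    np.savez(n+'1.npz',p=p,d=d)
print(bot.observe())
E
```

```text
top {'vfov': 56.28770078644229, 'cx': 317.290227698604, 'cy': 198.69744069218112, 'camera_from_world': [[0.007, -1.0, -0.007, 0.239], [0.986, 0.006, 0.167, -0.597], [-0.167, -0.008, 0.986, -1.014], [0.0, 0.0, 0.0, 1.0]]}
scene {'vfov': 50.68249925512891, 'cx': 314.4690799495244, 'cy': 197.93188911396228, 'camera_from_world': [[-0.843, -0.538, 0.014, 0.594], [0.26, -0.384, 0.886, -0.103], [-0.471, 0.75, 0.463, -0.931], [0.0, 0.0, 0.0, 1.0]]}
{'t': 0.1, 'joints': array([-7.28782797e+01,  1.96337839e+01,  8.73702590e+01, -9.96521252e-04,
        7.30776811e+01, -8.36421187e+00]), 'dq': array([-0.0082193 , -0.13584602, -0.05290074,  0.12738689,  0.02176549,
        0.04019084]), 'tau': array([ 1.26615218e-03, -4.34449160e+01, -2.46489429e+01, -2.73352061e-04,
        4.66387515e-03, -7.84415136e-06]), 'eef_pos': array([ 0.22582518, -0.47357549,  0.24769245]), 'tool_rot': array([-1.79919007e+02, -1.09451520e-02,  2.54862151e+01]), 'ft_force': array([ 0.88968457, -0.36990824, -0.43104261]), 'wrist_torque': array([-0.01279756, -0.00579708, -0.01799839]), 'grip_width': 0.9994336625928903}
```

View pics/top1.png

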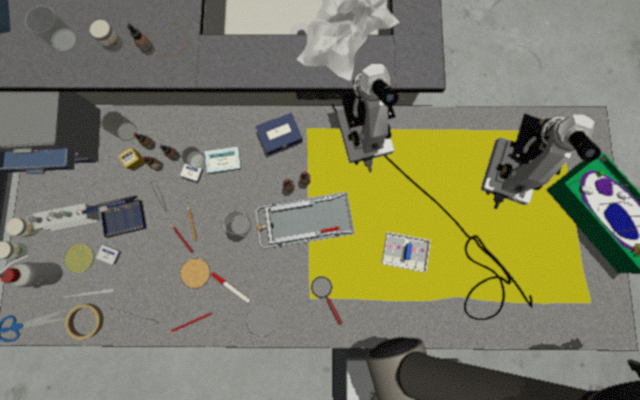

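View pics/scene1.png

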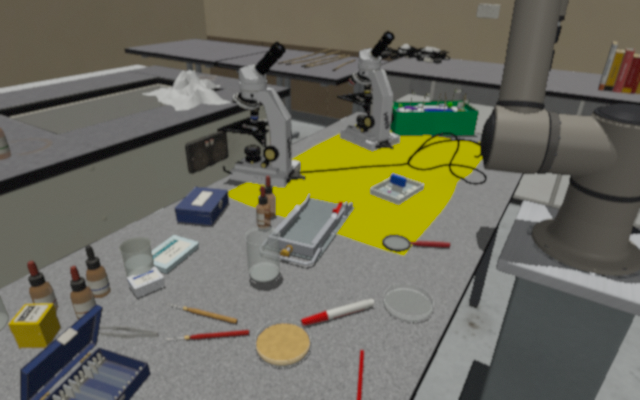

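Top: tray at about (407,252) with its blue grip. The carrier spans (257–353, 195–247), with its open end on the right, the catch at (330,230), bottles at (288,186) and (304,179), and the beaker at (237,223).

```bash
python3 - <<'E'
from h import *
z=np.load('top1.npz');p,d=z['p'],z['d'];m=bot.camera_model('top')
hsv=cv2.cvtColor(p,cv2.COLOR_RGB2HSV)
yel=cv2.inRange(hsv,(22,120,60),(38,255,255))
# tray: non-yellow blob
roi=np.zeros_like(yel);roi[222:282,372:442]=255
mk=cv2.bitwise_and(cv2.bitwise_not(yel),roi)
c=max(cv2.findContours(mk,0,1)[0],key=cv2.contourArea)
r=cv2.minAreaRect(c);b=cv2.boxPoints(r);w=ray(m,b[:,0],b[:,1],.012)
print('tray',r,np.round(w,4).tolist(),w.mean(0))
def blob(lo,hi,x0,x1,y0,y1,h):
    k=cv2.inRange(hsv,lo,hi);q=np.zeros_like(k);q[y0:y1,x0:x1]=k[y0:y1,x0:x1]
    v,u=np.nonzero(q);rr=cv2.minAreaRect(np.c_[u,v].astype(np.float32));bb=cv2.boxPoints(rr)
    print(len(u),rr,np.round(ray(m,bb[:,0],bb[:,1],h),4).tolist(),ray(m,u.mean(),v.mean(),h))
print('grip');blob((100,120,40),(130,255,255),390,425,235,270,.048)
print('catch');blob((0,120,60),(8,255,255),315,345,220,240,.035)
P=cloud(m,d)
R=P[190:262,230:365]; 
print('depth table',np.median(P[280:300,350:400,2]),'tray z',np.round(P[252,385:432:3,2],3))
print(np.round(P[210:250:4,345,2],3),np.round(P[222,250:360:5,2],3))
cv2.imwrite('pics/crop.png',cv2.resize(p[165:275,220:440,::-1],None,fx=3.6,fy=3.6,interpolation=cv2.INTER_CUBIC))
E
```

```text
tray ((406.284912109375, 251.64718627929688), (46.747859954833984, 33.72480392456055), 10.619654655456543) [[0.4134, 0.0615, 0.012], [0.5085, 0.0414, 0.012], [0.4844, -0.0908, 0.012], [0.3901, -0.069, 0.012]] [ 0.44911015 -0.01422687  0.012     ]
grip
75 ((407.5, 251.0), (5.232590675354004, 14.566399574279785), 8.130102157592773) [[0.4306, 0.0012, 0.048], [0.4705, -0.0059, 0.048], [0.4685, -0.0203, 0.048], [0.4287, -0.0131, 0.048]] [ 0.44880184 -0.00980882  0.048     ]
catch
48 ((330.0240173339844, 229.13198852539062), (2.7727243900299072, 16.457462310791016), 79.69515228271484) [[0.5098, 0.2298, 0.035], [0.5185, 0.1836, 0.035], [0.5107, 0.1822, 0.035], [0.502, 0.2284, 0.035]] [0.51038595 0.20597272 0.035     ]
depth table 0.0031133765395086055 tray z [0.006 0.007 0.01  0.009 0.004 0.006 0.002 0.044 0.048 0.007 0.005 0.009
 0.002 0.006 0.016 0.006]
[0.008 0.009 0.006 0.008 0.009 0.009 0.008 0.004 0.001 0.004] [ 0.027  0.001 -0.    -0.001  0.019  0.007  0.01   0.008  0.009  0.006
  0.007  0.007  0.01   0.008  0.009  0.005  0.007  0.007  0.008  0.008
  0.009  0.002]
```

View pics/crop.png

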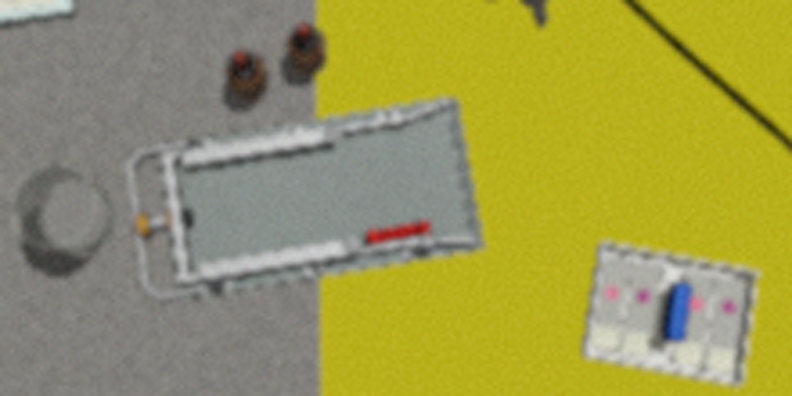

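Tray yaw is about 80° and carrier yaw about 99°. I'll move above the tray, then look with the wrist camera.

Emit:
move_arm --steps "0.465 0.96 0 0 0 -0.367;0.465 0.96 0 0 0 -0.367;0.465 0.96 0 0 0 -0.367;0.465 0.96 0 0 0 -0.367;0.465 0.96 0 0 0 -0.367;0.465 0.96 0 0 0 -0.367;0.465 0.96 0 0 0 -0.367;0.465 0.96 0 0 0 -0.367;0.465 0.96 0 0 0 -0.367;0.465 0.96 0 0 0 -0.367;0.465 0.96 0 0 0 -0.367;0.465 0.96 0 0 0 -0.367;0.465 0.96 0 0 0 -0.367;0.465 0.96 0 0 0 -0.367;0.465 0.96 0 0 0 -0.367;0.465 0.96 0 0 0 -0.367;0 0 0 0 0 0;0 0 0 0 0 0" --jaw 0

```text
t: 1.9
eef_pos: [0.4489, -0.0127, 0.2479]
tool_rot: [180.0, 0.1, -9.6]
ft_force: [-0.2, 0.1, -0.4]
grip_width: 1.002
```

```bash
python3 - <<'E'
from h import *
p,d,m=grab('wrist','w1.png'); np.savez('w1.npz',p=p,d=d,T=m['camera_from_world'])
print({k:(v if np.ndim(v)==0 else np.round(v,3).tolist()) for k,v in m.items()},bot.observe()['eef_pos'],bot.observe()['tool_rot'])
E
```

```text
{'vfov': 65.38925774897622, 'cx': 320.280438375768, 'cy': 197.93294665667986, 'camera_from_world': [[-0.167, -0.986, 0.002, 0.061], [0.934, -0.159, -0.319, -0.38], [0.315, -0.052, 0.948, -0.521], [0.0, 0.0, 0.0, 1.0]]} [ 0.4487412  -0.01331519  0.24802442] [ 1.79972731e+02  5.43711967e-02 -9.69070279e+00]
```

View pics/w1.png

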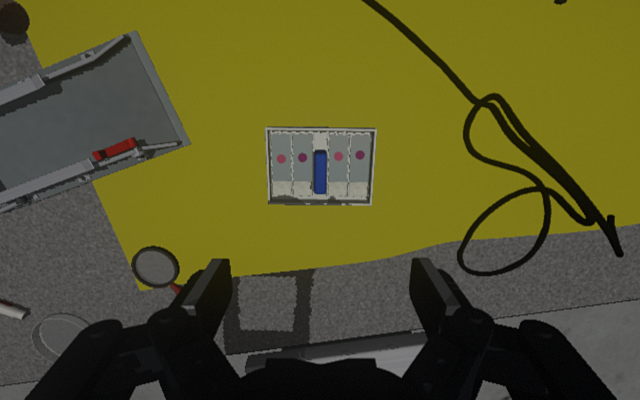

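The wrist view shows the tray at (266–376, 128–206) with its grip at (320,172), and the carrier mouth corners at (137,33) and (188,145). I'll look at the carrier from above before grasping.

Emit:
move_arm --steps "0.29 0.92 0 0 0 0.395;0.29 0.92 0 0 0 0.395;0.29 0.92 0 0 0 0.395;0.29 0.92 0 0 0 0.395;0.29 0.92 0 0 0 0.395;0.29 0.92 0 0 0 0.395;0.29 0.92 0 0 0 0.395;0.29 0.92 0 0 0 0.395;0 0 0 0 0 0;0 0 0 0 0 0;0 0 0 0 0 0"

```text
t: 3.05
eef_pos: [0.5186, 0.2062, 0.2483]
tool_rot: [180.0, 0.0, 9.1]
ft_force: [-0.3, -0.2, 0.2]
grip_width: 1.005
```

```bash
python3 - <<'E'
from h import *
z=np.load('w1.npz');p,d=z['p'],z['d'];m=bot.camera_model('wrist');m['camera_from_world']=z['T']
hsv=cv2.cvtColor(p,cv2.COLOR_RGB2HSV)
yel=cv2.inRange(hsv,(22,120,40),(38,255,255))
mk=cv2.bitwise_not(yel);q=np.zeros_like(mk);q[115:220,250:392]=mk[115:220,250:392]
c=max(cv2.findContours(q,0,1)[0],key=cv2.contourArea)
r=cv2.minAreaRect(c);b=cv2.boxPoints(r)
w=ray(m,b[:,0],b[:,1],.018);print('tray rim',np.round(w,4).tolist(),w.mean(0))
for i in range(4):
    e=w[(i+1)%4]-w[i];print(np.linalg.norm(e),np.degrees(np.arctan2(e[1],e[0])))
k=cv2.inRange(hsv,(105,120,60),(130,255,255));k[:,:300]=0;k[:,345:]=0;k[:140]=0;k[200:]=0
v,u=np.nonzero(k);bb=cv2.boxPoints(cv2.minAreaRect(np.c_[u,v].astype(np.float32)));w=ray(m,bb[:,0],bb[:,1],.048);print('grip',np.round(w,4).tolist(),w.mean(0))
p,d,m=grab('wrist','w2.png'); np.savez('w2.npz',p=p,d=d,T=m['camera_from_world'])
E
```

```text
tray rim [[0.4151, 0.0609, 0.018], [0.5061, 0.0381, 0.018], [0.4829, -0.0837, 0.018], [0.3897, -0.0714, 0.018]] [ 0.44846183 -0.01401113  0.018     ]
0.09371728382331819 -14.026194727643862
0.12399234493125154 -100.75665179758198
0.0940079249481115 172.48699439645608
0.13465683407795012 79.1188560765055
grip [[0.4712, -0.0116, 0.048], [0.4693, -0.023, 0.048], [0.4258, -0.0158, 0.048], [0.4278, -0.0039, 0.048]] [ 0.44853774 -0.0135787   0.048     ]
```

View pics/w2.png

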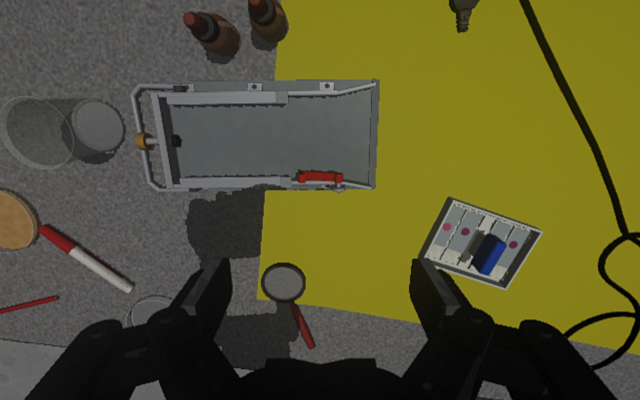

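The wrist view is roughly aligned with the carrier: front edge at column 378, rails at rows 80–190, catch at (320,177). I'll enlarge it to locate edges.

```bash
python3 - <<'E'
from h import *
p=np.load('w2.npz')['p']
cv2.imwrite('pics/w2c.png',cv2.resize(p[70:200,190:390,::-1],None,fx=4,fy=4,interpolation=cv2.INTER_CUBIC))
E
```

```text
(no output)
```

View pics/w2c.png

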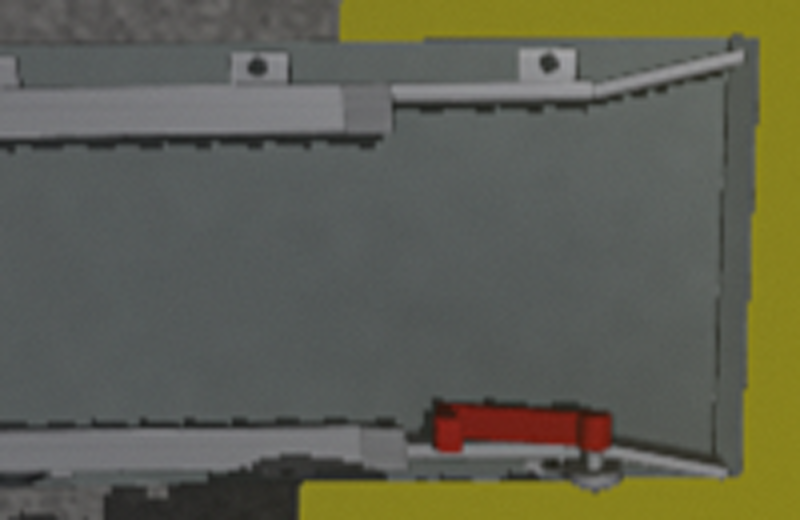

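```bash
cat > carr.py <<'E'
from h import *
z=np.load('w2.npz');p=z['p'];m=bot.camera_model('wrist');m['camera_from_world']=z['T']
g=cv2.GaussianBlur(p,(3,3),0).astype(float).mean(2)
def edge(axis,lo,hi,r0,r1,sign):
    out=[]
    for i in range(lo,hi):
        s=g[r0:r1,i] if axis==0 else g[i,r0:r1]
        k=np.diff(s)*sign; j=int(k.argmax())
        o=0.
        if 0<j<len(k)-1:
            den=k[j-1]-2*k[j]+k[j+1]; o=.5*(k[j-1]-k[j+1])/den if den else 0
        out.append((i,r0+j+.5+o) if axis==0 else (r0+j+.5+o,i))
    return np.array(out)
def line(e,h):
    w=ray(m,e[:,0],e[:,1],h)[:,:2].astype(np.float32)
    vx,vy,x,y=cv2.fitLine(w,cv2.DIST_HUBER,0,.001,.001).ravel()
    n=np.array([-vy,vx]);return np.degrees(np.arctan2(vy,vx))%180,np.array([x,y]),np.std((w-[x,y])@n)
U=line(edge(0,192,272,98,110,-1),.0275);L=line(edge(0,192,275,172,182,1),.0275)
F=line(edge(1,95,180,364,375,-1),.006)
B=line(edge(1,85,185,371,384,1),0.)
for n,a in zip('ULFB',(U,L,F,B)):print(n,a)
E
python3 carr.py; python3 - <<'E'
from h import *
z=np.load('w2.npz');m=bot.camera_model('wrist');m['camera_from_world']=z['T']
for n,u,v,h in[('catch tip',437,425,.023),('U lead',345,130,.0275),('L lead',360,428,.0275),('F up',724,80,.006),('F lo',714,455,.006),('foot up',757,40,0),('foot lo',741,472,0),('rail kink up',592,98,.034),('rail kink lo',622,446,.034),('U left',0,136,.0275),('L left',0,432,.0275)]:
    print(n,ray(m,190+u/4,70+v/4,h).round(4))
E
```

```text
U (np.float32(100.0342), array([0.57381684, 0.30890873], dtype=float32), np.float32(0.00013286131))
L (np.float32(99.74965), array([0.49313647, 0.30167928], dtype=float32), np.float32(0.00017412692))
F (np.float32(9.517182), array([0.5590598 , 0.15389732], dtype=float32), np.float32(0.00035631578))
B (np.float32(9.766043), array([0.55293876, 0.1419749 ], dtype=float32), np.float32(0.0024157327))
catch tip [0.5048 0.2271 0.023 ]
U lead [0.5821 0.2621 0.0275]
L lead [0.5016 0.2486 0.0275]
F up [0.6109 0.1621 0.006 ]
F lo [0.5042 0.1424 0.006 ]
foot up [ 0.623   0.1543 -0.    ]
foot lo [0.4986 0.1317 0.    ]
rail kink up [0.6003 0.1992 0.034 ]
rail kink lo [0.5099 0.1744 0.034 ]
U left [0.5661 0.3524 0.0275]
L left [0.4842 0.3502 0.0275]
```

Carrier origin is about (0.534, 0.302) with yaw 99.8°; the lip spacing of 80.7 mm and the catch tip position both agree. Next I go to the tray and grasp it.

Emit:
move_arm --steps "-0.292 -0.917 -0.3 0 0 -0.4;-0.292 -0.917 -0.3 0 0 -0.4;-0.292 -0.917 -0.3 0 0 -0.4;-0.292 -0.917 -0.3 0 0 -0.4;-0.292 -0.917 -0.5 0 0 -0.4;-0.292 -0.917 -0.9 0 0 -0.4;-0.292 -0.917 -1 0 0 -0.4;-0.292 -0.917 -1 0 0 -0.4;0 0 0 0 0 0;0 0 0 0 0 0;0 0 0 0 0 0" --jaw 0.5 --squeeze 40

```text
t: 4.2
eef_pos: [0.4495, -0.0124, 0.1114]
tool_rot: [-180.0, -0.1, -10.0]
ft_force: [-0.6, 1.3, -0.3]
grip_width: 0.494
```

```bash
python3 - <<'E'
from h import *
o=bot.observe();print(o['eef_pos'],o['tool_rot'],o['ft_force'],o['grip_width'])
grab('wrist','w3.png')
E
```

```text
[ 0.44952288 -0.01242293  0.11141955] [-1.79999101e+02 -1.31853378e-01 -9.98929641e+00] [-0.59621255  1.27476919 -0.25548605] 0.4944430615662982
```

View pics/w3.png

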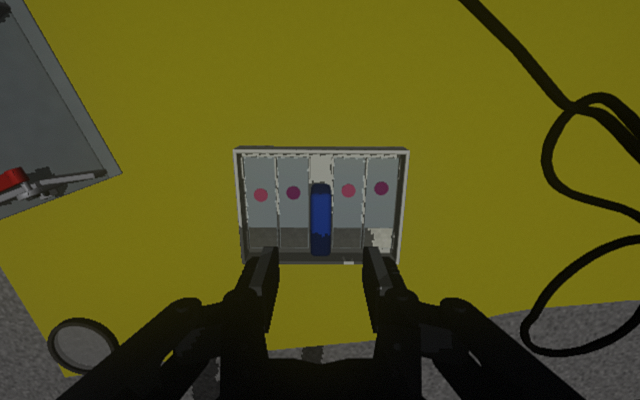

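Wrist view: grip at column 320, centred between the fingers (columns 265 and 378). I'll descend and close.

Emit:
move_arm --steps "-0.03 -0.04 -0.5 0 0 0;0 0 -0.5 0 0 0;0 0 -0.5 0 0 0;0 0 -0.5 0 0 0;0 0 -0.4 0 0 0;0 0 -0.25 0 0 0;0 0 0 0 0 0;0 0 0 0 0 0;0 0 0 0 0 0"

```text
t: 5.15
eef_pos: [0.4483, -0.0136, 0.0315]
tool_rot: [180.0, -0.1, -10.0]
ft_force: [-0.1, -0.2, -0.4]
grip_width: 0.5
```

Emit:
move_arm --steps "0 0 0 0 0 0;0 0 0 0 0 0;0 0 0 0 0 0;0 0 0 0 0 0;0 0 0 0 0 0;0 0 0 0 0 0;0 0 0 0 0 0;0 0 0 0 0 0" --jaw 1 --squeeze 40

```text
t: 5.95
eef_pos: [0.4481, -0.0136, 0.0313]
tool_rot: [180.0, -0.1, -10.0]
ft_force: [0.4, 1.1, 5.3]
grip_width: 0.155
```

Emit:
move_arm --steps "0 0 0.3 0 0 0;0 0 0.4 0 0 0;0 0 0.3 0 0 0;0.35 0.235 0 0 0 0.3;0.7 0.465 0 0 0 0.55;0.7 0.465 0 0 0 0.55;0.7 0.465 0 0 0 0.55;0.7 0.465 0 0 0 0.55;0.7 0.465 0 0 0 0.55;0.35 0.235 0 0 0 0.25;0 0 0 0 0 0;0 0 0 0 0 0;0 0 0 0 0 0;0 0 0 0 0 0"

```text
t: 7.35
eef_pos: [0.5732, 0.0699, 0.0608]
tool_rot: [180.0, 0.0, 9.8]
ft_force: [-1.0, 0.9, -1.9]
grip_width: 0.162
```

```bash
python3 - <<'E'
from h import *
o=bot.observe();print(o['eef_pos'],o['tool_rot'],o['ft_force'],o['wrist_torque'],o['grip_width'])
p,d,m=grab('wrist','w4.png');np.savez('w4.npz',p=p,d=d,T=m['camera_from_world'])
E
```

```text
[0.57317762 0.0698836  0.06075171] [1.79999831e+02 4.07586223e-02 9.77471635e+00] [-0.96008813  0.93670638 -1.867753  ] [-0.04596456  0.01956171  0.01491347] 0.16202090815516493
```

View pics/w4.png

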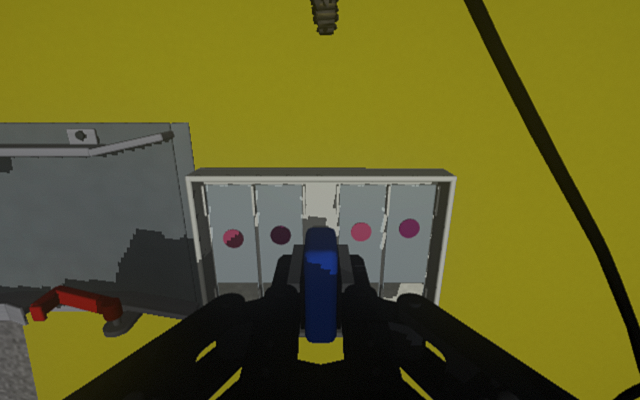

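The tray is held level, with the far rim edge from (187,177) to (456,172). I'll check the tray's offset relative to the tool and carrier.

```bash
python3 - <<'E'
from h import *
z=np.load('w4.npz');p=z['p'];m=bot.camera_model('wrist');m['camera_from_world']=z['T']
O=np.array([.5341,.3018]);th=np.radians(99.8);a=np.array([np.cos(th),np.sin(th)]);n=np.array([-a[1],a[0]])
C=lambda w:((w[...,:2]-O)@np.c_[a,n]*1000).round(2)
print('tcp',C(bot.observe()['eef_pos']))
g=cv2.GaussianBlur(p,(3,3),0).astype(float).mean(2)
e=[];f2=[]
for u in range(205,445):
    k=np.diff(g[169:183,u]);e.append((u,169.5+k.argmax()))
e=np.array(e);w=C(ray(m,e[:,0],e[:,1],.0475))
l=cv2.fitLine(w.astype(np.float32),cv2.DIST_HUBER,0,.01,.01).ravel();print('far rim line dir',np.degrees(np.arctan2(l[1],l[0])),'pt',l[2:])
print('corners',C(ray(m,np.array([187,456.]),np.array([177.,172]),.0475)))
print('wall bottom corners',C(ray(m,np.array([190,452.]),np.array([172.,168]),.0295)))
# carrier features
print('front edge top px(173,140) and foot (189,123)',C(ray(m,173.,140.,.006)),C(ray(m,189.,123.,0)))
print('kink',C(ray(m,93.,155.,.034)), 'rail end',C(ray(m,165.,135.,.034)))
cv2.imwrite('pics/w4c.png',cv2.resize(p[105:195,0:200,::-1],None,fx=4,fy=4,interpolation=cv2.INTER_CUBIC))
E
```

```text
tcp [-235.23    0.82]
far rim line dir -0.05101182 pt [-238.32916  -44.30875]
corners [[-175.4   -43.66]
 [-298.24  -45.9 ]]
wall bottom corners [[-169.39  -41.57]
 [-303.96  -43.56]]
front edge top px(173,140) and foot (189,123) [-152.12  -54.6 ] [-160.1   -63.56]
kink [-124.89  -51.28] rail end [-161.74  -60.95]
```

View pics/w4c.png

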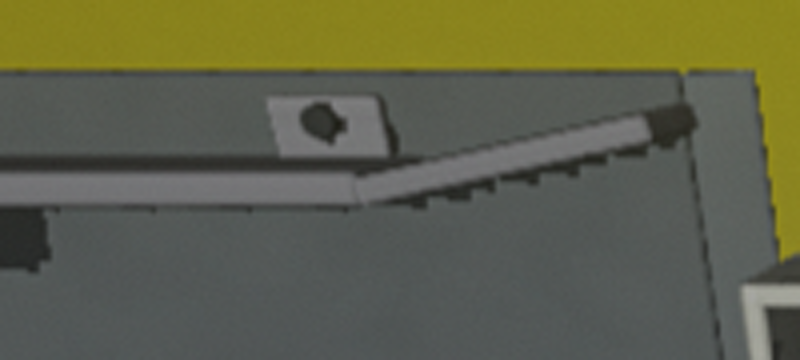

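Emit:
move_arm --steps "0.04 0.007 -0.2 0 0 0;0 0 -0.2 0 0 0;0 0 -0.2 0 0 0;0 0 -0.15 0 0 0;0 0 0 0 0 0;0 0 0 0 0 0;0 0 0 0 0 0"

```text
t: 8.1
eef_pos: [0.5751, 0.0705, 0.0385]
tool_rot: [180.0, -0.0, 9.8]
ft_force: [-0.4, -0.9, -2.9]
grip_width: 0.155
```

Emit:
move_arm --steps "-0.034 0.197 0 0 0 0;-0.034 0.197 0 0 0 0;-0.034 0.197 0 0 0 0;-0.034 0.197 0 0 0 0;-0.034 0.197 0 0 0 0;-0.034 0.197 0 0 0 0;-0.034 0.197 0 0 0 0;-0.034 0.197 0 0 0 0;-0.034 0.197 0 0 0 0;0 0 0 0 0 0;0 0 0 0 0 0"

```text
t: 9.2
eef_pos: [0.5657, 0.1238, 0.0383]
tool_rot: [180.0, 0.0, 9.8]
ft_force: [1.1, -0.3, -2.3]
grip_width: 0.16
```

```bash
cat > st.py <<'E'
from h import *
O=np.array([.5341,.3018]);th=np.radians(99.8);a=np.array([np.cos(th),np.sin(th)]);n=np.array([-a[1],a[0]])
C=lambda w:((w[...,:2]-O)@np.c_[a,n]*1000).round(2)
def st():
    o=bot.observe();F=o['ft_force'];print('t',o['t'],'tcp',C(o['eef_pos']),o['eef_pos'][2].round(4),'rot',o['tool_rot'].round(2),'F a,n,z',(F[:2]@np.c_[a,n]).round(2),F[2].round(2),'M',o['wrist_torque'].round(2),o['grip_width'].round(3))
if __name__=='__main__': st()
E
python3 st.py; python3 -c "
from h import *
p,d,m=grab('wrist','w5.png');np.savez('w5.npz',p=p,d=d,T=m['camera_from_world'])"
```

```text
Traceback (most recent call last):
  File "st.py", line 6, in <module>
    if __name__=='__main__': st()
                             ~~^^
  File "st.py", line 5, in st
    o=bot.observe();F=o['ft_force'];print('t',o['t'],'tcp',C(o['eef_pos']),o['eef_pos'][2].round(4),'rot',o['tool_rot'].round(2),'F a,n,z',(F[:2]@np.c_[a,n]).round(2),F[2].round(2),'M',o['wrist_torque'].round(2),o['grip_width'].round(3))
                                                                                                                                                                                                                    ^^^^^^^^^^^^^^^^^^^^^
AttributeError: 'float' object has no attribute 'round'
```

View pics/w5.png

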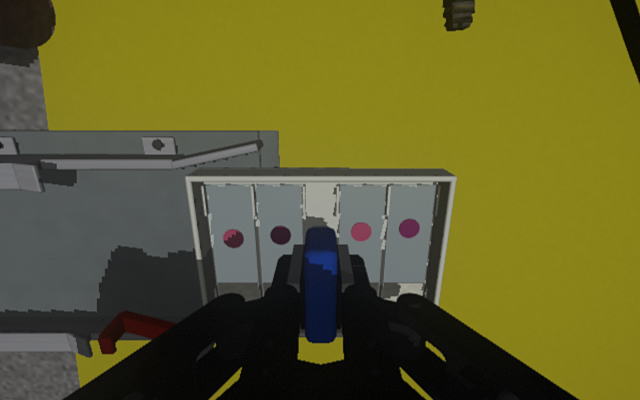

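The leading corner at (187,177) is now inside the flare. The straight rail's inner edge is at about row 167. I'll quantify the lateral gap.

```bash
sed -i "s/o\['grip_width'\].round(3)/round(o['grip_width'],3)/" st.py; python3 st.py; python3 - <<'E'
from st import *
z=np.load('w5.npz');p=z['p'];m=bot.camera_model('wrist');m['camera_from_world']=z['T']
g=cv2.GaussianBlur(p,(3,3),0).astype(float).mean(2)
e=np.array([(u,170.5+np.diff(g[170:184,u]).argmax()) for u in range(205,445)])
q=np.array([(u,161.5+np.diff(g[161:174,u]).argmin()) for u in range(60,165)])
for nm,E,hs in(('tray',e,(.025,)),('rail',q,(.034,.028,.022))):
  for h in hs:
    w=C(ray(m,E[:,0],E[:,1],h));l=cv2.fitLine(w.astype(np.float32),cv2.DIST_HUBER,0,.01,.01).ravel();print(nm,h,np.degrees(np.arctan2(l[1],l[0])),l[2:],E[::40].tolist())
print('kink',[C(ray(m,176.,166.,h)) for h in(.034,.028,.022,.015)])
E
```

```text
t 9.25 tcp [-181.03   -0.89] 0.0383 rot [179.99   0.     9.82] F a,n,z [ 0.66 -0.14] -2.08 M [ 0.01  0.03 -0.04] 0.158
tray 0.025 0.007270481 [-184.725  -46.144] [[205.0, 175.5], [245.0, 175.5], [285.0, 175.5], [325.0, 175.5], [365.0, 175.5], [405.0, 175.5]]
rail 0.034 1.1917975e-06 [-94.124 -51.51 ] [[60.0, 168.5], [100.0, 167.5], [140.0, 168.5]]
rail 0.028 0.017971866 [-86.512 -50.105] [[60.0, 168.5], [100.0, 167.5], [140.0, 168.5]]
rail 0.022 2.3076227e-06 [-81.779 -48.7  ] [[60.0, 168.5], [100.0, 167.5], [140.0, 168.5]]
kink [array([-120.94,  -52.6 ]), array([-118.12,  -51.24]), array([-115.3 ,  -49.89]), array([-112.  ,  -48.31])]
```

Tray centre at y ≈ 0 and yaw matched. I'll advance gently toward the catch.

Emit:
move_arm --steps "-0.023 0.131 0 0 0 0;-0.023 0.131 0 0 0 0;-0.023 0.131 0 0 0 0;-0.023 0.131 0 0 0 0;-0.023 0.131 0 0 0 0;-0.023 0.131 0 0 0 0;-0.023 0.131 0 0 0 0;-0.023 0.131 0 0 0 0;0 0 0 0 0 0;0 0 0 0 0 0"

```text
t: 10.25
eef_pos: [0.5602, 0.1552, 0.0383]
tool_rot: [180.0, 0.0, 9.8]
ft_force: [-1.2, 0.5, -2.6]
grip_width: 0.16
```

```bash
python3 st.py
```

```text
t 10.25 tcp [-148.86   -0.77] 0.0383 rot [180.     0.     9.83] F a,n,z [0.68 1.07] -2.64 M [ 0.05 -0.01 -0.05] 0.16
```

Emit:
move_arm --steps "-0.023 0.131 0 0 0 0;-0.023 0.131 0 0 0 0;-0.023 0.131 0 0 0 0;-0.023 0.131 0 0 0 0;-0.023 0.131 0 0 0 0;-0.023 0.131 0 0 0 0;-0.023 0.131 0 0 0 0;-0.023 0.131 0 0 0 0;-0.023 0.131 0 0 0 0;-0.023 0.131 0 0 0 0;-0.023 0.131 0 0 0 0;-0.023 0.131 0 0 0 0;0 0 0 0 0 0;0 0 0 0 0 0"

```text
t: 11.65
eef_pos: [0.5519, 0.2024, 0.0383]
tool_rot: [180.0, 0.0, 9.8]
ft_force: [0.3, -0.3, -1.7]
grip_width: 0.159
```

```bash
python3 st.py
```

```text
t 11.65 tcp [-101.02   -0.63] 0.0383 rot [179.99   0.     9.83] F a,n,z [-0.36 -0.24] -1.66 M [ 0.03 -0.03 -0.05] 0.159
```

Emit:
move_arm --steps "-0.022 0.131 0 0 0 0;-0.022 0.131 0 0 0 0;-0.022 0.131 0 0 0 0;-0.022 0.131 0 0 0 0;-0.022 0.131 0 0 0 0;-0.022 0.131 0 0 0 0;-0.022 0.131 0 0 0 0;-0.022 0.131 0 0 0 0;-0.022 0.131 0 0 0 0;-0.022 0.131 0 0 0 0;-0.022 0.131 0 0 0 0;-0.022 0.131 0 0 0 0;-0.022 0.131 0 0 0 0;-0.022 0.131 0 0 0 0;-0.022 0.131 0 0 0 0;0 0 0 0 0 0;0 0 0 0 0 0"

```text
t: 13.35
eef_pos: [0.542, 0.2613, 0.0383]
tool_rot: [180.0, 0.0, 9.8]
ft_force: [-0.4, -0.2, -2.7]
grip_width: 0.161
```

```bash
python3 st.py
```

```text
t 13.35 tcp [-41.25  -0.9 ] 0.0383 rot [179.99   0.     9.82] F a,n,z [-0.08  0.4 ] -2.68 M [ 0.    0.04 -0.04] 0.161
```

Emit:
move_arm --steps "-0.0226 0.131 -0.01 0 0 0;-0.0226 0.131 -0.01 0 0 0;-0.0226 0.131 0 0 0 0;-0.0226 0.131 0 0 0 0;-0.0226 0.131 0 0 0 0;-0.0226 0.131 0 0 0 0;-0.0226 0.131 0 0 0 0;-0.0226 0.131 0 0 0 0;-0.011 0.066 0 0 0 0;0 0 0 0 0 0;0 0 0 0 0 0"

```text
t: 14.45
eef_pos: [0.5363, 0.2946, 0.0377]
tool_rot: [180.0, 0.0, 9.8]
ft_force: [0.0, -0.3, -2.9]
grip_width: 0.161
```

```bash
python3 st.py
```

```text
t 14.45 tcp [-7.47 -0.94] 0.0377 rot [179.99   0.     9.81] F a,n,z [-0.25  0.03] -2.87 M [ 0.1  -0.06 -0.01] 0.161
```

Emit:
move_arm --steps "-0.0057 0.033 0 0 0 0;-0.0057 0.033 0 0 0 0;-0.0057 0.033 0 0 0 0;0 0 0 0 0 0;0 0 0 0 0 0"

```text
t: 14.95
eef_pos: [0.5358, 0.2976, 0.0377]
tool_rot: [180.0, 0.0, 9.8]
ft_force: [-0.1, -0.1, -3.1]
grip_width: 0.157
```

```bash
python3 st.py
```

```text
t 14.95 tcp [-4.39 -0.94] 0.0377 rot [180.     0.     9.82] F a,n,z [-0.04  0.12] -3.08 M [ 0.06 -0.05  0.02] 0.157
```

Emit:
move_arm --steps "-0.0045 0.0262 0 0 0 0;0 0 0 0 0 0;0 0 0 0 0 0"

```text
t: 15.25
eef_pos: [0.5356, 0.2984, 0.0377]
tool_rot: [180.0, 0.0, 9.8]
ft_force: [0.2, -0.9, -2.7]
grip_width: 0.154
```

Emit:
move_arm --steps "-0.0045 0.0262 0 0 0 0;0 0 0 0 0 0;0 0 0 0 0 0"

```text
t: 15.55
eef_pos: [0.5355, 0.2993, 0.0377]
tool_rot: [-180.0, -0.0, 9.8]
ft_force: [-0.1, 0.5, -3.1]
grip_width: 0.159
```

Emit:
move_arm --steps "-0.0045 0.0262 0 0 0 0;0 0 0 0 0 0;0 0 0 0 0 0"

```text
t: 15.85
eef_pos: [0.5354, 0.3, 0.0377]
tool_rot: [180.0, 0.0, 9.8]
ft_force: [0.4, -0.2, -2.4]
grip_width: 0.156
```

Emit:
move_arm --steps "-0.0045 0.0262 0 0 0 0;0 0 0 0 0 0;0 0 0 0 0 0"

```text
t: 16.15
eef_pos: [0.5353, 0.3008, 0.0378]
tool_rot: [180.0, -0.0, 9.8]
ft_force: [-0.4, 0.2, -1.9]
grip_width: 0.16
```

```bash
python3 st.py
```

```text
t 16.15 tcp [-1.22 -0.99] 0.0378 rot [ 1.80e+02 -1.00e-02  9.81e+00] F a,n,z [0.25 0.39] -1.93 M [ 0.   -0.03 -0.01] 0.16
```

Emit:
move_arm --steps "-0.0045 0.0262 0 0 0 0;0 0 0 0 0 0;0 0 0 0 0 0"

```text
t: 16.45
eef_pos: [0.5351, 0.3016, 0.0377]
tool_rot: [180.0, -0.0, 9.8]
ft_force: [0.5, 0.8, -2.8]
grip_width: 0.155
```

```bash
python3 st.py
```

```text
t 16.45 tcp [-0.4  -0.97] 0.0377 rot [180.    -0.     9.82] F a,n,z [ 0.7  -0.65] -2.84 M [ 0.03 -0.01  0.03] 0.155
```

Emit:
move_arm --steps "-0.0045 0.0262 0 0 0 0;0 0 0 0 0 0;0 0 0 0 0 0"

```text
t: 16.75
eef_pos: [0.535, 0.3023, 0.0377]
tool_rot: [180.0, -0.0, 9.8]
ft_force: [0.2, 0.1, -1.6]
grip_width: 0.16
```

Emit:
move_arm --steps "-0.0045 0.0262 0 0 0 0;0 0 0 0 0 0;0 0 0 0 0 0"

```text
t: 17.05
eef_pos: [0.5349, 0.3031, 0.0377]
tool_rot: [180.0, -0.0, 9.8]
ft_force: [0.4, 0.5, -2.4]
grip_width: 0.158
```

Emit:
move_arm --steps "-0.0045 0.0262 0 0 0 0;0 0 0 0 0 0;0 0 0 0 0 0"

```text
t: 17.35
eef_pos: [0.5347, 0.3039, 0.0377]
tool_rot: [180.0, 0.0, 9.8]
ft_force: [-0.2, -0.2, -2.7]
grip_width: 0.158
```

```bash
python3 st.py
```

```text
t 17.35 tcp [ 1.96 -0.95] 0.0377 rot [180.     0.     9.82] F a,n,z [-0.2   0.19] -2.72 M [0.01 0.02 0.06] 0.158
```

Emit:
move_arm --steps "-0.0045 0.0262 0 0 0 0;0 0 0 0 0 0;0 0 0 0 0 0"

```text
t: 17.65
eef_pos: [0.5346, 0.3047, 0.0377]
tool_rot: [180.0, 0.0, 9.8]
ft_force: [0.2, 0.2, -2.3]
grip_width: 0.156
```

```bash
python3 st.py
```

```text
t 17.65 tcp [ 2.77 -0.95] 0.0377 rot [180.     0.     9.81] F a,n,z [ 0.12 -0.21] -2.32 M [0.03 0.03 0.01] 0.156
```

Emit:
move_arm --steps "-0.0045 0.0262 0 0 0 0;0 0 0 0 0 0;0 0 0 0 0 0"

```text
t: 17.95
eef_pos: [0.5344, 0.3055, 0.0377]
tool_rot: [180.0, 0.0, 9.8]
ft_force: [-0.7, 0.4, -1.0]
grip_width: 0.155
```

```bash
python3 st.py
```

```text
t 17.95 tcp [ 3.57 -0.95] 0.0377 rot [179.99   0.     9.82] F a,n,z [0.51 0.67] -1.04 M [ 0.02 -0.    0.04] 0.155
```

Emit:
move_arm --steps "-0.0045 0.0262 0 0 0 0;0 0 0 0 0 0;0 0 0 0 0 0"

```text
t: 18.25
eef_pos: [0.5343, 0.3063, 0.0377]
tool_rot: [180.0, 0.0, 9.8]
ft_force: [0.4, -0.9, -2.1]
grip_width: 0.16
```

```bash
python3 st.py
```

```text
t 18.25 tcp [ 4.36 -0.94] 0.0377 rot [179.99   0.     9.82] F a,n,z [-0.96 -0.23] -2.07 M [-0.05  0.03  0.02] 0.16
```

Emit:
move_arm --steps "-0.0028 0.0164 0 0 0 0;0 0 0 0 0 0;0 0 0 0 0 0"

```text
t: 18.55
eef_pos: [0.5342, 0.3067, 0.0377]
tool_rot: [180.0, 0.0, 9.8]
ft_force: [0.0, 1.7, -2.9]
grip_width: 0.158
```

```bash
python3 st.py
```

```text
t 18.55 tcp [ 4.83 -0.94] 0.0377 rot [179.99   0.     9.81] F a,n,z [ 1.64 -0.31] -2.92 M [ 0.04 -0.04 -0.  ] 0.158
```

Emit:
move_arm --steps "-0.0028 0.0164 0 0 0 0;0 0 0 0 0 0;0 0 0 0 0 0"

```text
t: 18.85
eef_pos: [0.5341, 0.3072, 0.0377]
tool_rot: [180.0, 0.0, 9.8]
ft_force: [0.6, -0.6, -2.3]
grip_width: 0.156
```

```bash
python3 st.py
```

```text
t 18.85 tcp [ 5.35 -0.96] 0.0377 rot [179.99   0.     9.82] F a,n,z [-0.65 -0.47] -2.33 M [ 0.08 -0.02 -0.05] 0.156
```

Emit:
move_arm --steps "-0.0045 0.0262 0 0 0 0;0 0 0 0 0 0;0 0 0 0 0 0"

```text
t: 19.15
eef_pos: [0.534, 0.308, 0.0377]
tool_rot: [180.0, 0.0, 9.8]
ft_force: [0.2, 0.5, -2.2]
grip_width: 0.159
```

```bash
python3 st.py
```

```text
t 19.15 tcp [ 6.16 -0.95] 0.0377 rot [180.     0.     9.81] F a,n,z [ 0.42 -0.25] -2.2 M [0.04 0.02 0.01] 0.159
```

Emit:
move_arm --steps "-0.0028 0.0164 0 0 0 0;0 0 0 0 0 0;0 0 0 0 0 0"

```text
t: 19.45
eef_pos: [0.5339, 0.3085, 0.0377]
tool_rot: [180.0, 0.0, 9.8]
ft_force: [-1.2, 1.3, -2.2]
grip_width: 0.158
```

```bash
python3 st.py
```

```text
t 19.45 tcp [ 6.62 -0.94] 0.0377 rot [179.99   0.     9.81] F a,n,z [1.48 0.96] -2.25 M [ 0.01 -0.02  0.04] 0.158
```

Emit:
move_arm --steps "-0.0045 0.0262 0 0 0 0;0 0 0 0 0 0;0 0 0 0 0 0"

```text
t: 19.75
eef_pos: [0.5338, 0.3093, 0.0377]
tool_rot: [180.0, 0.0, 9.8]
ft_force: [-0.1, -0.6, -2.2]
grip_width: 0.159
```

```bash
python3 st.py
```

```text
t 19.75 tcp [ 7.47 -0.95] 0.0377 rot [179.99   0.     9.82] F a,n,z [-0.6   0.24] -2.23 M [ 0.04 -0.07  0.06] 0.159
```

Emit:
move_arm --steps "-0.0028 0.0164 0 0 0 0;0 0 0 0 0 0;0 0 0 0 0 0"

```text
t: 20.05
eef_pos: [0.5337, 0.3097, 0.0378]
tool_rot: [180.0, -0.0, 9.8]
ft_force: [0.5, -0.1, -2.7]
grip_width: 0.156
```

```bash
python3 st.py
```

```text
t 20.05 tcp [ 7.85 -0.98] 0.0378 rot [179.99  -0.     9.81] F a,n,z [-0.2  -0.46] -2.68 M [-0.17 -0.03  0.04] 0.156
```

Emit:
move_arm --steps "-0.0017 0.01 0 0 0 0;0 0 0 0 0 0;0 0 0 0 0 0"

```text
t: 20.35
eef_pos: [0.5337, 0.3099, 0.0377]
tool_rot: [180.0, 0.0, 9.8]
ft_force: [0.7, -1.4, -1.3]
grip_width: 0.158
```

```bash
python3 st.py
```

```text
t 20.35 tcp [ 8.03 -1.  ] 0.0377 rot [179.98   0.     9.81] F a,n,z [-1.53 -0.46] -1.28 M [-0.34 -0.02  0.05] 0.158
```

Emit:
move_arm --steps "-0.0017 0.01 0 0 0 0;0 0 0 0 0 0;0 0 0 0 0 0"

```text
t: 20.65
eef_pos: [0.5337, 0.3101, 0.0377]
tool_rot: [180.0, 0.0, 9.8]
ft_force: [0.6, -3.5, -1.2]
grip_width: 0.156
```

```bash
python3 st.py
```

```text
t 20.65 tcp [ 8.27 -0.99] 0.0377 rot [179.98   0.     9.81] F a,n,z [-3.52  0.  ] -1.19 M [-0.58 -0.08  0.06] 0.156
```

Contact: about 3.5 N. Pressing slightly more and holding.

Emit:
move_arm --steps "-0.0014 0.008 0 0 0 0;-0.0014 0.008 0 0 0 0;0 0 0 0 0 0;0 0 0 0 0 0;0 0 0 0 0 0;0 0 0 0 0 0"

```text
t: 21.25
eef_pos: [0.5336, 0.3104, 0.0377]
tool_rot: [180.0, 0.0, 9.8]
ft_force: [0.8, -5.4, -1.3]
grip_width: 0.157
```

```bash
python3 - <<'E'
from st import *
st();p,d,m=grab('wrist');st();p2,d2,m2=grab('top','top2.png');st()
# catch in wrist or scene
q,_,_=grab('scene')
a=cv2.resize(p[:,:,::-1],(480,300));b=cv2.resize(q[170:270,250:380,::-1],(390,300),interpolation=cv2.INTER_CUBIC)
c=cv2.resize(p2[185:255,290:370,::-1],(343,300),interpolation=cv2.INTER_CUBIC)
o=np.zeros((600,800,3),np.uint8);o[:300,:480]=a;o[300:,:390]=b;o[300:,400:743]=c
cv2.imwrite('pics/home.png',o)
E
```

```text
t 21.25 tcp [ 8.53 -0.97] 0.0377 rot [1.7995e+02 1.0000e-02 9.8100e+00] F a,n,z [-5.46  0.12] -1.34 M [-0.88 -0.06  0.05] 0.157
t 21.3 tcp [ 8.5  -0.98] 0.0378 rot [1.7995e+02 1.0000e-02 9.8100e+00] F a,n,z [-6.14  0.42] -0.16 M [-0.92 -0.14  0.05] 0.157
t 21.35 tcp [ 8.5  -0.97] 0.0377 rot [1.7995e+02 1.0000e-02 9.8100e+00] F a,n,z [-6.25 -0.29] -0.63 M [-0.88 -0.07 -0.03] 0.157
```

View pics/home.png

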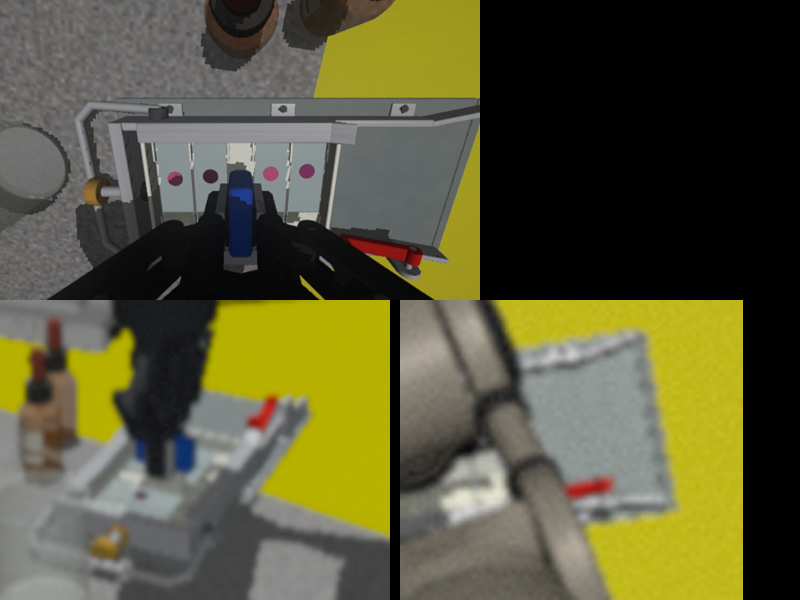

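The montage shows the tray at the back with its rear rim ahead of the catch tip, and the catch lying down behind it. The press is steady at about 6 N. Next I pull back.

Emit:
move_arm --steps "0 0 0 0 0 0;0 0 0 0 0 0;0 0 0 0 0 0;0.0085 -0.0493 0 0 0 0;0.0085 -0.0493 0 0 0 0;0.0085 -0.0493 0 0 0 0;0.0085 -0.0493 0 0 0 0;0.0085 -0.0493 0 0 0 0;0.0085 -0.0493 0 0 0 0;0.0057 -0.033 0 0 0 0;0 0 0 0 0 0;0 0 0 0 0 0"

```text
t: 22.6
eef_pos: [0.5352, 0.301, 0.0377]
tool_rot: [180.0, -0.0, 9.8]
ft_force: [0.5, -0.1, -2.4]
grip_width: 0.157
```

```bash
python3 st.py
```

```text
t 22.6 tcp [-0.98 -1.  ] 0.0377 rot [180.    -0.     9.81] F a,n,z [-0.15 -0.51] -2.44 M [ 0.    0.   -0.04] 0.157
```

Emit:
move_arm --steps "0.0028 -0.0164 0 0 0 0;0 0 0 0 0 0;0 0 0 0 0 0"

```text
t: 22.9
eef_pos: [0.5353, 0.3005, 0.0377]
tool_rot: [180.0, 0.0, 9.8]
ft_force: [-1.0, 0.1, -2.5]
grip_width: 0.159
```

```bash
python3 st.py
```

```text
t 22.9 tcp [-1.46 -0.96] 0.0377 rot [180.     0.     9.81] F a,n,z [0.3  0.96] -2.49 M [-0.02  0.02  0.01] 0.159
```

Emit:
move_arm --steps "0.0028 -0.0164 0 0 0 0;0 0 0 0 0 0;0 0 0 0 0 0"

```text
t: 23.2
eef_pos: [0.5353, 0.3, 0.0377]
tool_rot: [180.0, 0.0, 9.8]
ft_force: [-0.4, -0.4, -2.6]
grip_width: 0.156
```

```bash
python3 st.py
```

```text
t 23.2 tcp [-2.01 -0.9 ] 0.0377 rot [1.7999e+02 1.0000e-02 9.8100e+00] F a,n,z [-0.36  0.51] -2.61 M [0.07 0.01 0.03] 0.156
```

Emit:
move_arm --steps "0.0028 -0.0164 0 0 0 0;0 0 0 0 0 0;0 0 0 0 0 0"

```text
t: 23.5
eef_pos: [0.5355, 0.2995, 0.0377]
tool_rot: [180.0, 0.0, 9.8]
ft_force: [0.3, 0.4, -2.5]
grip_width: 0.157
```

```bash
python3 st.py
```

```text
t 23.5 tcp [-2.52 -0.96] 0.0377 rot [179.99   0.     9.81] F a,n,z [ 0.31 -0.35] -2.51 M [-0.03 -0.01 -0.05] 0.157
```

Emit:
move_arm --steps "0.0023 -0.0131 0 0 0 0;0 0 0 0 0 0;0 0 0 0 0 0"

```text
t: 23.8
eef_pos: [0.5355, 0.2991, 0.0377]
tool_rot: [180.0, 0.0, 9.8]
ft_force: [-0.0, -0.4, -2.8]
grip_width: 0.157
```

```bash
python3 st.py
```

```text
t 23.8 tcp [-2.9  -0.96] 0.0377 rot [180.     0.     9.81] F a,n,z [-0.37  0.08] -2.78 M [-0.02 -0.02  0.06] 0.157
```

Emit:
move_arm --steps "0.0023 -0.0131 0 0 0 0;0 0 0 0 0 0;0 0 0 0 0 0"

```text
t: 24.1
eef_pos: [0.5356, 0.2988, 0.0377]
tool_rot: [180.0, -0.0, 9.8]
ft_force: [-1.0, -0.3, -2.6]
grip_width: 0.158
```

```bash
python3 st.py
```

```text
t 24.1 tcp [-3.24 -0.97] 0.0377 rot [180.    -0.     9.81] F a,n,z [-0.12  1.  ] -2.62 M [-0.01  0.04 -0.01] 0.158
```

Emit:
move_arm --steps "0.0023 -0.0131 0 0 0 0;0 0 0 0 0 0;0 0 0 0 0 0"

```text
t: 24.4
eef_pos: [0.5357, 0.2987, 0.0378]
tool_rot: [-180.0, -0.0, 9.8]
ft_force: [-0.5, 2.9, -2.9]
grip_width: 0.154
```

```bash
python3 st.py
```

```text
t 24.4 tcp [-3.37 -1.02] 0.0378 rot [-1.7998e+02 -2.0000e-02  9.8100e+00] F a,n,z [ 2.92 -0.03] -2.92 M [ 0.49  0.03 -0.08] 0.154
```

Emit:
move_arm --steps "0.0023 -0.0131 0 0 0 0;0 0 0 0 0 0;0 0 0 0 0 0"

```text
t: 24.7
eef_pos: [0.5358, 0.2985, 0.0378]
tool_rot: [-180.0, -0.0, 9.8]
ft_force: [-1.3, 5.9, -2.6]
grip_width: 0.158
```

```bash
python3 st.py
```

```text
t 24.7 tcp [-3.52 -1.12] 0.0378 rot [-1.7995e+02 -3.0000e-02  9.8000e+00] F a,n,z [6.08 0.28] -2.58 M [ 0.87 -0.01 -0.17] 0.158
```

The catch holds at x ≈ −3.5 with 6 N. Hold 0.5 s, ease forward, then lower slightly and release.

Emit:
move_arm --steps "0 0 0 0 0 0;0 0 0 0 0 0;0 0 0 0 0 0;0 0 0 0 0 0;0 0 0 0 0 0"

```text
t: 25.2
eef_pos: [0.5358, 0.2985, 0.0379]
tool_rot: [-180.0, -0.0, 9.8]
ft_force: [-0.2, 5.3, -3.0]
grip_width: 0.153
```

```bash
python3 st.py
```

```text
t 25.2 tcp [-3.5  -1.12] 0.0379 rot [-1.7995e+02 -3.0000e-02  9.8000e+00] F a,n,z [ 5.24 -0.66] -3.04 M [ 0.86 -0.   -0.14] 0.153
```

Emit:
move_arm --steps "-0.0085 0.0493 0 0 0 0;-0.0085 0.0493 0 0 0 0;0 0 -0.01 0 0 0;0 0 0 0 0 0;0 0 0 0 0 0"

```text
t: 25.7
eef_pos: [0.5352, 0.3007, 0.0374]
tool_rot: [180.0, 0.0, 9.8]
ft_force: [-0.7, -0.1, -2.2]
grip_width: 0.157
```

```bash
python3 st.py
```

```text
t 25.7 tcp [-1.3  -0.93] 0.0374 rot [1.7998e+02 1.0000e-02 9.8100e+00] F a,n,z [0.02 0.73] -2.24 M [0.01 0.03 0.05] 0.157
```

Open partly (to about 40 mm, well clear of the rim) and rise straight up.

Emit:
move_arm --steps "0 0 0 0 0 0;0 0 0 0 0 0;0 0 0 0 0 0;0 0 0 0 0 0;0 0 0 0 0 0;0 0 0 0 0 0" --jaw 0.55

```text
t: 26.3
eef_pos: [0.5352, 0.3009, 0.0375]
tool_rot: [180.0, -0.0, 9.8]
ft_force: [0.7, 0.6, 0.2]
grip_width: 0.449
```

Emit:
move_arm --steps "0 0 0.2 0 0 0;0 0 0.4 0 0 0;0 0 0.6 0 0 0;0 0 0.8 0 0 0;0 0 1 0 0 0;0 0 1 0 0 0;0 0 1 0 0 0;0 0 1 0 0 0;0 0 0.5 0 0 0;0 0 0 0 0 0;0 0 0 0 0 0;0 0 0 0 0 0"

```text
t: 27.5
eef_pos: [0.5346, 0.3006, 0.2312]
tool_rot: [180.0, 0.1, 9.8]
ft_force: [-0.4, -1.3, 1.0]
grip_width: 0.45
```

```bash
python3 - <<'E'
from st import *
st();p,d,m=grab('wrist');np.savez('w6.npz',p=p,T=m['camera_from_world'])
cv2.imwrite('pics/end.png',p[:,:,::-1])
E
```

```text
t 27.5 tcp [-1.23 -0.31] 0.2312 rot [1.7996e+02 1.3000e-01 9.8100e+00] F a,n,z [-1.24  0.57] 1.02 M [ 0.01  0.   -0.01] 0.45
```

View pics/end.png

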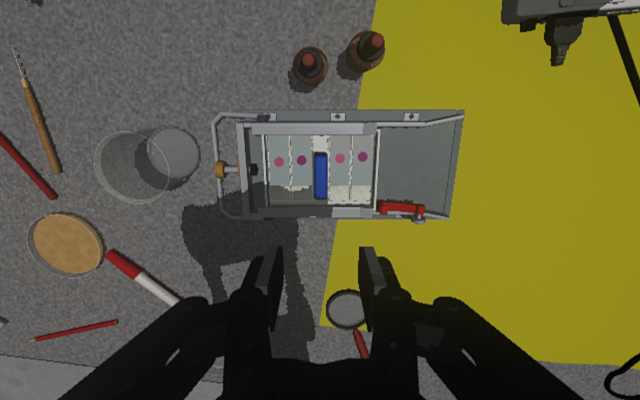

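The tray is seated, with its rear rim at column 377. The catch lies down behind it (380–424, 208), and the bottles and beaker are undisturbed. Handing in.

```bash
python3 -c "
from workcell import bot
print(bot.job_done())"
```

```text
the job is handed in; nothing more can be done
None
```

The tray is locked in the carrier with the catch down behind it, and I handed the job in at about 27.5 s of the 61 s allowed. The job hand-in gives no verdict, so these are my own readings.

- **Loading:** I gripped the tray by its blue grip, lined it up with the carrier (yaw 99.8°) and slid it in level. The leading edge lifted the catch; the gripper stayed well clear of it.
- **Press home:** The tray met the buffer with its origin at about carrier x = 8 mm. I held it there for about a second at 5.5 to 6 N.
- **Pull test:** Pulled back, the tray stopped on the catch at x = −3.5 mm, as the scene notes predict. It held 5 to 6 N for over 0.5 s. I then eased forward about 2 mm, opened the gripper and rose straight up.
- **Last checks:** The final wrist picture shows the tray seated, the catch down behind its rear rim, and the bottles and beaker standing. The force sensor read near zero after release, within its roughly 1 N noise.

I saw no failed or conflicting checks. Two things were not measured directly: the catch angle, which I judged from pictures and the pull test, and how far the bottles and beaker may have shifted, which I judged by eye.

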